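Hold the photometer's filter knob on its third stop

ROBOT

A 6-joint arm with a two-finger parallel gripper is mounted at the origin on the work surface. World frame = base frame: x ahead of the robot, y to its left, z up, the work surface at z = 0. Lengths are in m, angles in degrees, forces in N, time in s.
With the tool pointing down it reaches from about 0.3 to 0.75 m from the base axis. Payload 8.5 kg.
Tool frame: the origin (TCP) lies at the very end of the fingers, on their centre line; the grasp point (between the pads) lies 19 mm behind it (env.hold_point_z is the distance from the TCP to the grasp point, in m); z points along the fingers, y is the line along which they close (so a half turn about z gives the same grasp; the last joint's range is limited). The gripper opens to 85 mm and grips with 20 to 120 N. Pads are 22 mm wide; open, the fingers measure 114 mm over their backs; the gripper's body (76 mm by 85 mm) begins 54 mm behind the grasp point. The pads swing forward as they close: fully open they stand 13 mm farther back than shut.
Start: joints at [-77.71, 21.807, 74.336, -0, 83.858, -12.336], TCP at [0.229, -0.5, 0.231] pointing down, gripper open.
Joint ranges: [-178.18, 178.18], [-50.72, 133.34], [12.68, 142.11], [-81.47, 261.47], [9.98, 163.14], [-165.26, 165.26]. Speed limits (degrees/s): [136.94, 136.94, 180, 180, 180, 180].

INTERFACE

Orientations are given as a 3x3 rotation matrix whose columns are the frame's x, y, z axes.
In Python, from rig import env, optics gives the robot as it stands.
- The arm moves only by the shell command python3 -m jog 'ROWS' [OPENING] [FORCE]. ROWS is JSON, a list of rows, each an object with "linear": the shift along the tool's x, y, z in units of 40 mm (1.0 is 40 mm), a list of three; "roll": the turn about the tool's z in units of 5 degrees (1.0 is 5 degrees). A call has 1 to 12 rows; each row shifts and turns the commanded pose from where the row before left it, along the tool's axes as they then stand; what a row does not reach is not made up. A row lasts 1/12 s, in which the tool goes at most 41.7 mm and 7.16 degrees, less where a joint would pass 70% of its speed; a pose out of reach is approached as far as the arm can. A call is refused whole if a number of a shift passes 1 or a number of a turn 1, either way. A call with a gripper value outside its range is refused whole. OPENING is the opening, from -1 (shut) to 1 (fully open), set as the call begins (- or left out, the last holds). The fingers move at their own pace and stop on an object; FORCE is the grip in N (left out, the last holds). Time passes only in rows, so rows that do not move let the fingers close. It gives the time, the measured TCP pose, the force, the opening and the grip force at its end, in the units of the state.
- env.observe(): the state, without advancing time (a new reading comes with each control period).
- optics.get_image(name): name is "side" or "top" or "wrist"; returns the picture (384x512x3 uint8, red, green, blue); there is no depth.
- optics.calibration(name): a dict with "fov_y" (degrees; the focal length in pixels is half the picture's height over the tangent of half this angle, whatever the lens; pixels are square), "cx", "cy" (the principal point, pixels), "T" (4x4, takes a point from camera to world coordinates). Camera axes: x right, y down, z forward; pixel columns grow to the right and rows downward; lengths in m; the calibration is good to about 2 mm. A picture is of the moment at which its call begins: read the wrist's pose just before it. calibration takes no time and is no camera call; for the wrist camera it gives the pose at the moment of the call.
- env.close_job(): hands the job in; it is judged then, once.
The state is a dict: "time_s": time; "q": joint angles; "qvel": joint speeds; "joint_efforts": joint torques, N m; "position": TCP position; "tool_rot": TCP orientation; "ft_force": force on the tool from outside, world axes, zero at the start; "wrist_torque": the same for the moment, N m; "grip_width": finger opening in m; "gripper_force": force on a finger pad.
Only numpy, scipy, OpenCV 4.12 (cv2) and the standard library are available. Lean on these libraries where they do the work, as an engineer would, in place of code of your own. Each camera call takes 0.05 s, during which the arm holds its last target. There are 200 camera calls.

TASK

On the beige photometer, take the sample carriage by its blue fin and slide it along its channel, under the hood, until it is fully home against the end stop. Then grip the black filter knob and turn it clockwise, counting the clicks, to the third stop and not on to the fourth; the knob springs back if let go, so finish while still holding it at the third stop. Leave the three bottles standing where they are.

Things in the scene. Friction and masses are not known exactly. Their poses are not given: they have to be found in the camera images.
- photometer: Beige bench photometer, fixed; its yaw varies. Case 240 (x) x 415 (y) mm, x -110..130, y -210..205 about its origin on the bench (z = 0); deck at z = 70 mm. A channel along its y at x = 30 mm: 48 mm wide, floor at z = 50 mm, open above from y = -115 to 85 mm. The cream hood with the display covers y 85..205 mm, up to z = 140 mm. The knob is on the deck at x = -30, y = -155 mm.
- hood_mouth (a point): Point on the channel floor, mid width, under the hood's face: the mouth of a tunnel 48 mm wide with its roof 64 mm above the floor. Axes as the photometer's. With the carriage home, the fin's centre is 47 mm in front (-y) of it.
- end_stop (a point): Point on the channel floor, mid width, at the stop wall inside the tunnel, 80 mm beyond hood_mouth; the carriage's leading end meets it there. Axes as the photometer's, fixed to it.
- carriage: Loose aluminium carriage in the channel, 0.2 to 0.4 kg, 44 (x) x 140 (y) x 18 mm, axes as the photometer's. Origin: centre of the underside, on the channel floor. Amber glass block at y = +45 mm (top 56 mm up) goes under the hood first; blue fin at y = -57 mm (12 in x, 26 in y, 18 to 76 mm up) stays outside. Starts 75 to 125 mm short of home; home, its origin is 70 mm short of end_stop.
- fin_grip (a point): Point in the carriage's blue fin to grip, 60 mm above the carriage's underside (16 mm below the fin's top); axes as the carriage's. Close the fingers across the 12 mm thickness (its x).
- filter_knob (a joint): Knob angle (rad): 0 at rest, grows clockwise seen from above, ends at 1.92. Stops (clicks) every 24 degrees: 0.419, 0.838, 1.257 (third), 1.676. A spring pulls back to 0 from any angle: 0.08 N m at rest, 0.13 at the third stop. Detents add a ripple of 0.06 N m: resistance peaks a quarter of the way from stop to stop, is least at three quarters, then builds again.
- knob: The black filter knob: a disc 44 mm across, 8 mm thick, and on it a grip bar 42 mm long (its x), 14 mm wide (its y), 32 mm tall. Origin on its vertical axis under the disc, 76 mm above the bench; its axes turn with it. At rest the bar lies along the photometer's x, white pointer line at the -x end; white dots on the dial mark rest and the first four stops.
- knob_grip (a point): Point on the knob's axis at the height to grip, 26 mm above the knob's origin (102 mm above the bench, 14 mm below the bar's top), turning with the bar; the fingers close across the bar's y.
- yellow_cap_bottle: White bottle with a yellow cap, 44 mm across, 100 mm high, origin at the centre of its underside; a bystander standing on the bench.
- red_cap_bottle: White jar with a red cap, 40 mm across, 75 mm high, origin at the centre of its underside; a bystander standing on the bench.
- amber_bottle: Amber bottle with a white cap, 42 mm across, 90 mm high, origin at the centre of its underside; a bystander standing on the bench.

How it is judged:
By the outcome, as a careful person would: the job done as asked, in the order asked, and still so for the second after the job is handed in, while the arm keeps its last pose, push and grip.
It also fails if it takes over 58 s, if anything falls off the work surface, if the arm or the gripper's body presses on something with over 40 N, if the wrist force passes 120 N, or if a joint passes its speed limit or range.

## Working session

There is one attempt and no reset: what is moved stays moved. The work goes in short steps, Python scripts to look and compute and a shell command to move; the robot and the scene stay as the last step left them, time stands still between calls to the robot, and variables do not carry over. Pictures are saved under pics/ and viewed, at most 10 in all, crops included, and the job is handed in when it is done.

```bash
ls; mkdir -p pics; python3 - <<'E'
from rig import env, optics
import cv2,numpy as np
s=env.observe();print(s['time_s'],s['position'],s['tool_rot'],s['grip_width'],env.hold_point_z)
ims=[]
for n in('side','top'):
    im=optics.get_image(n)[:,:,::-1];cv2.imwrite(f'pics/{n}0.png',im)
    c=optics.calibration(n);print(n,c['fov_y'],c['cx'],c['cy'],np.round(c['T'],4).tolist(), [k for k in c])
E
```

```text
pics
0.0 [ 0.22911678 -0.49968458  0.23069509] [[ 9.09044212e-01  4.16699576e-01 -2.90237894e-04]
 [ 4.16699531e-01 -9.09043093e-01  1.46837376e-03]
 [ 3.48031968e-04 -1.45575866e-03 -9.99998880e-01]] 0.08570646830673428 0.0187
side 48.79842379406277 259.1714222307709 198.75392014388763 [[-0.9325, -0.2143, 0.2906, 0.2742], [-0.3607, 0.588, -0.724, 0.8688], [-0.0157, -0.78, -0.6256, 0.8015], [0.0, 0.0, 0.0, 1.0]] ['fov_y', 'cx', 'cy', 'T']
top 42.34291430308401 252.83903330539238 202.48502938679806 [[0.0228, -0.9983, 0.0536, 0.5396], [-0.9997, -0.0222, 0.0117, 0.0314], [-0.0105, -0.0539, -0.9985, 1.2002], [0.0, 0.0, 0.0, 1.0]] ['fov_y', 'cx', 'cy', 'T']
```

View pics/side0.png

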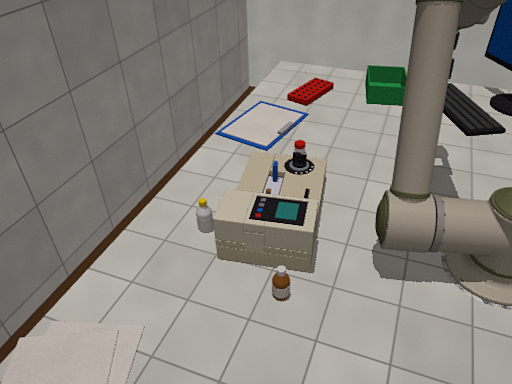

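View pics/top0.png

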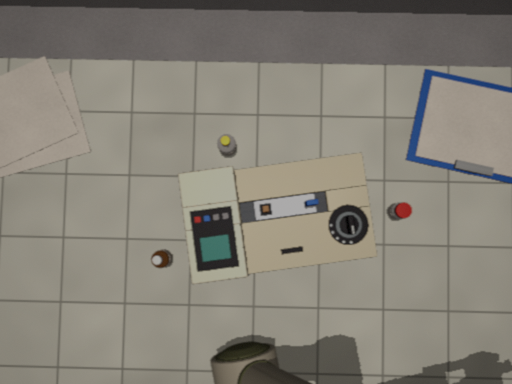

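The side view shows the photometer with its hood nearest the side camera, the fin at about (275,172) and the knob at (299,160). In the top view the fin is at (312,203), the knob at (348,225), and the bottles at (227,145), (403,211) and (161,259). I'll measure these with masks.

```bash
cat > h.py <<'E'
import cv2,numpy as np
from rig import env,optics
def ray(c,p):
    f=192/np.tan(np.radians(c['fov_y']/2));T=c['T']
    d=T[:3,:3]@np.array([(p[0]-c['cx'])/f,(p[1]-c['cy'])/f,1]);return T[:3,3],d
def plane(c,p,z):
    o,d=ray(c,p);return o+d*(z-o[2])/d[2]
def proj(c,X):
    f=192/np.tan(np.radians(c['fov_y']/2));T=c['T'];q=T[:3,:3].T@(np.asarray(X)-T[:3,3]);return q[:2]/q[2]*f+[c['cx'],c['cy']]
def blobs(m,amin=8):
    n,l,st,ce=cv2.connectedComponentsWithStats(m.astype(np.uint8));return [(ce[i],st[i].tolist()) for i in range(1,n) if st[i,4]>=amin]
def photo(phi,o): # photometer -> world
    c,s=np.cos(phi),np.sin(phi);return lambda x,y,z:np.array([o[0]+c*x-s*y,o[1]+s*x+c*y,z])
E
python3 - <<'E'
from h import *
im=cv2.imread('pics/top0.png');c=optics.calibration('top')
hsv=cv2.cvtColor(im,cv2.COLOR_BGR2HSV)
roi=np.zeros(im.shape[:2],bool);roi[140:290,175:385]=1
H,S,V=cv2.split(hsv)
m=roi&(H>100)&(H<130)&(S>130)&(V>60)
for b in blobs(m):print('blue',b,plane(c,b[0],.126))
roi2=np.zeros_like(roi);roi2[200:250,325:375]=1
m=roi2&(V<70)
for b in blobs(m,100):
    print('dial',b)
ys,xs=np.nonzero(m);pts=np.stack([xs,ys],1).astype(np.float32)
hull=cv2.convexHull(pts);e=cv2.fitEllipse(hull);print(e,plane(c,e[0],.073))
# beige case: saturation vs. floor
m=roi&(H>10)&(H<30)&(S>55)&(V>100)
bb=blobs(m,200)
for b in bb:print('beige',b)
e=cv2.resize(im[140:290,175:425],None,fx=3.2,fy=3.2,interpolation=cv2.INTER_CUBIC);cv2.imwrite('pics/crop.png',e)
E
```

```text
blue (array([311.8245614 , 202.07017544]), [306, 199, 12, 7, 57]) [ 0.60108528 -0.08375678  0.126     ]
blue (array([206.56756757, 217.91891892]), [204, 215, 6, 7, 37]) [0.56160498 0.14360748 0.126     ]
dial (array([348.64409722, 223.15451389]), [329, 205, 39, 39, 576])
dial (array([348.57818182, 223.89818182]), [340, 215, 19, 20, 275])
((344.631591796875, 220.3218231201172), (37.965702056884766, 51.450042724609375), 139.63771057128906) [ 0.5643099  -0.16442851  0.073     ]
```

View pics/crop.png

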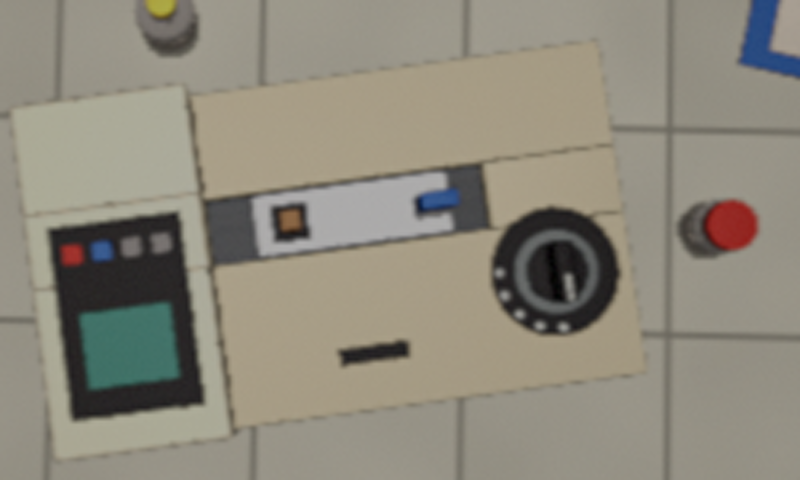

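The crop shows the deck corners at (599,40), (645,372), (195,95) and (233,428). The dial centre is at about (555,270), the channel end at (483,163), and the fin's top at about (445,199).

```bash
python3 - <<'E'
from h import *
c=optics.calibration('top')
P=np.array([[599,40],[645,372],[195,95],[233,428],[555,270]])/3.2+[175-.35,140-.35]
L=np.array([[.13,-.21],[-.11,-.21],[.13,.085],[-.11,.085],[-.03,-.155]])
W=np.array([plane(c,p,.071)[:2] for p in P])
a=L-L.mean(0);b=W-W.mean(0)
phi=np.arctan2((a[:,0]*b[:,1]-a[:,1]*b[:,0]).sum(),(a*b).sum())
R=np.array([[np.cos(phi),-np.sin(phi)],[np.sin(phi),np.cos(phi)]])
o=W.mean(0)-R@L.mean(0);print('yaw',np.degrees(phi),'o',o,'res mm',((L@R.T+o-W)*1e3).round(1).tolist())
f=plane(c,[311.82,202.07],.122)[:2];print('fin local',R.T@(f-o))
print('knob',R@[-.03,-.155]+o,'fin at home',R@[.03,.085-.047]+o)
for n,p,z in(('yel',(225.5,141),.1),('red',(403,210.5),.075),('amb',(157,260),.09)):
  print(n,R.T@(plane(c,p,z)[:2]-o))
print(env.observe()['tool_rot'][:,0])
E
```

```text
yaw 8.73389277394174 o [ 0.56123022 -0.01479219] res mm [[0.4, -0.6], [-1.1, -2.0], [1.4, 3.0], [0.3, -0.7], [-1.0, 0.2]]
fin local [ 0.02908364 -0.07466559]
knob [ 0.55511415 -0.17255022] fin at home [0.58511222 0.02732253]
yel [0.19070716 0.09563511]
red [-0.01473443 -0.28189268]
amb [-0.05316022  0.28167397]
[9.09031527e-01 4.16727255e-01 2.77748699e-04]
```

```bash
cat >> h.py <<'E'
YAW=np.radians(8.734);O=np.array([.56123,-.01479])
G=photo(YAW,O)
def go(tgt,head=None,s=None):
    s=s or env.observe();d=s['tool_rot'].T@(np.asarray(tgt)-s['position'])
    h=np.degrees(np.arctan2(s['tool_rot'][1,0],s['tool_rot'][0,0]))
    print('t',round(s['time_s'],2),'pos',s['position'].round(4),'head',round(h,2),'units',(d/.04).round(3),'F',np.round(s['ft_force'],1),'w',round(s['grip_width'],4),'gf',s['gripper_force'])
    if head is not None: print('roll units',round(((h-head+180)%360-180)/5,3))
E
python3 -m jog '[{"linear":[0,0,0],"roll":-1},{"linear":[0,0,0],"roll":-1},{"linear":[0,0,0],"roll":-1},{"linear":[0,0,0],"roll":-1},{"linear":[0,0,0],"roll":-1},{"linear":[0,0,0],"roll":-1},{"linear":[0,0,0],"roll":-1},{"linear":[0,0,0],"roll":-1},{"linear":[0,0,0],"roll":-1},{"linear":[0,0,0],"roll":-1},{"linear":[0,0,0],"roll":-1},{"linear":[0,0,0],"roll":-1}]' 1
python3 -m jog '[{"linear":[0,0,0],"roll":-1},{"linear":[0,0,0],"roll":-1},{"linear":[0,0,0],"roll":-0.8},{"linear":[0,0,0],"roll":0},{"linear":[0,0,0],"roll":0}]'
python3 -c "
from h import *
go(G(.03,-.0745,.23),98.734)"
```

```text
time_s: 1.1
position: [0.2291, -0.4998, 0.231]
tool_rot: [[0.089, 0.996, -0.0], [0.996, -0.089, 0.001], [0.001, -0.0, -1.0]]
ft_force: [-0.3, 0.3, -1.3]
grip_width: 0.0854
gripper_force: 0.0
time_s: 1.52
position: [0.2292, -0.4998, 0.2311]
tool_rot: [[-0.148, 0.989, -0.0], [0.989, 0.148, 0.001], [0.001, 0.0, -1.0]]
ft_force: [0.5, -0.1, -0.2]
grip_width: 0.085
gripper_force: 0.0
t 1.52 pos [ 0.2292 -0.4998  0.2311] head 98.5 units [ 8.907 10.761  0.032] F [ 0.5 -0.1 -0.2] w 0.085 gf 0.0
roll units -0.047
```

```bash

python3 -m jog '[{"linear":[0.25,0.3,0]},{"linear":[0.5,0.6,0]},{"linear":[0.5,0.6,0]},{"linear":[0.5,0.6,0]},{"linear":[0.5,0.6,0]},{"linear":[0.5,0.6,0]},{"linear":[0.5,0.6,0]},{"linear":[0.5,0.6,0]},{"linear":[0.5,0.6,0]},{"linear":[0.5,0.6,0]},{"linear":[0.5,0.6,0]},{"linear":[0.5,0.6,0]}]'|head -1
python3 -m jog '[{"linear":[0.5,0.6,0]},{"linear":[0.5,0.6,0]},{"linear":[0.5,0.6,0]},{"linear":[0.5,0.6,0]},{"linear":[0.5,0.6,0]},{"linear":[0.4,0.51,0]},{"linear":[0,0,0],"roll":-0.05},{"linear":[0,0,0]},{"linear":[0,0,0]}]'|head -1
python3 - <<'E'
from h import *
go(G(.03,-.0745,.23),98.734)
c=optics.calibration('wrist');im=optics.get_image('wrist')[:,:,::-1].copy()
cv2.imwrite('pics/w1.png',im)
print(c['fov_y'],c['cx'],c['cy'],c['T'].round(3).tolist())
H,S,V=cv2.split(cv2.cvtColor(im,cv2.COLOR_BGR2HSV))
for b in blobs((H>100)&(H<130)&(S>130)&(V>50),60):print(b,plane(c,b[0],.126))
print(proj(c,G(.03,-.0745,.126)),proj(c,G(-.03,-.155,.116)))
E
```

```text
t 1.52 pos [ 0.2292 -0.4998  0.2311] head 98.5 units [ 8.907 10.761  0.032] F [ 0.5 -0.1 -0.2] w 0.085 gf 0.0
roll units -0.047
59.48000616139065 256.44837943203333 192.27546917302573 [[0.989, 0.142, 0.043, 0.217], [0.149, -0.947, -0.286, -0.427], [0.0, 0.289, -0.957, 0.373], [0.0, 0.0, 0.0, 1.0]]
[1191.0289323  -546.91377639] [ 920.94558595 -284.829258  ]invalid input
invalid input
```

View pics/w1.png

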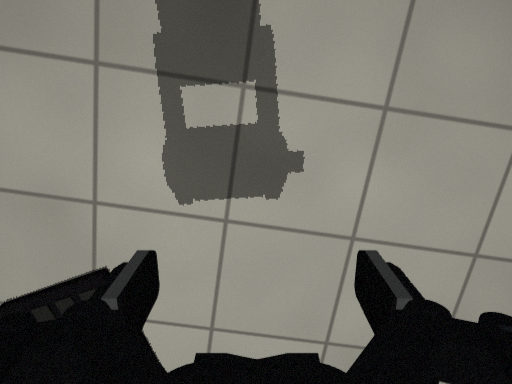

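The wrist view shows only the bench and the gripper's own shadow. The rows were refused because every row needs its "roll" key, so I'll send them again with it.

```bash

python3 -m jog '[{"linear":[0.25,0.3,0],"roll":0},{"linear":[0.5,0.6,0],"roll":0},{"linear":[0.5,0.6,0],"roll":0},{"linear":[0.5,0.6,0],"roll":0},{"linear":[0.5,0.6,0],"roll":0},{"linear":[0.5,0.6,0],"roll":0},{"linear":[0.5,0.6,0],"roll":0},{"linear":[0.5,0.6,0],"roll":0},{"linear":[0.5,0.6,0],"roll":0},{"linear":[0.5,0.6,0],"roll":0},{"linear":[0.5,0.6,0],"roll":0},{"linear":[0.5,0.6,0],"roll":0}]'|head -1
python3 -m jog '[{"linear":[0.5,0.6,0],"roll":0},{"linear":[0.5,0.6,0],"roll":0},{"linear":[0.5,0.6,0],"roll":0},{"linear":[0.5,0.6,0],"roll":0},{"linear":[0.5,0.6,0],"roll":0},{"linear":[0.4,0.51,0],"roll":0},{"linear":[0,0,0],"roll":-0.05},{"linear":[0,0,0],"roll":0},{"linear":[0,0,0],"roll":0}]'|head -1
cat > w.py <<'E'
from h import *
import sys
c=optics.calibration('wrist');im=optics.get_image('wrist')[:,:,::-1].copy()
cv2.imwrite(f'pics/{sys.argv[1]}.png',im)
H,S,V=cv2.split(cv2.cvtColor(im,cv2.COLOR_BGR2HSV))
for b in blobs((H>100)&(H<130)&(S>130)&(V>50),60):
    w=plane(c,b[0],.126);print(b,w,'local',w[:2]-O)
print(proj(c,G(.03,-.0745,.126)),proj(c,G(-.03,-.155,.116)))
E
python3 - <<'E'
from h import *
go(G(.03,-.0745,.23),98.734)
E
python3 w.py w2
```

```text
time_s: 2.57
time_s: 3.32
t 3.32 pos [ 0.5885 -0.0952  0.2312] head 98.85 units [0.227 0.382 0.031] F [0.1 0.2 0.6] w 0.0848 gf 0.0
roll units 0.023
(array([278.97767857, 171.90178571]), [270, 150, 18, 44, 672]) [ 0.60197348 -0.07758435  0.126     ] local [ 0.04074348 -0.06279435]
(array([338.07532051, 351.47596154]), [319, 339, 43, 26, 624]) [ 0.68305565 -0.23215411  0.126     ] local [ 0.12182565 -0.21736411]
[277.82772079 179.90909804] [205.20517175 267.5669496 ]
```

View pics/w2.png

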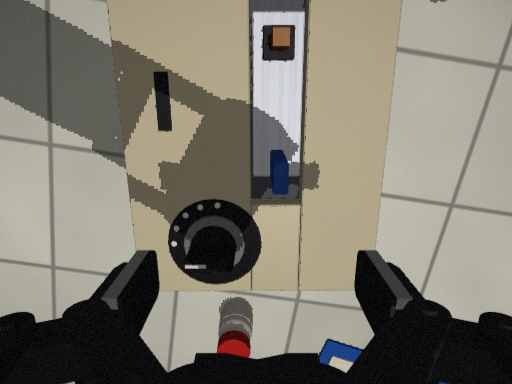

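The fin's top face is around (280,180), close to the predicted (278,180). The dial centre is at about (215,241), with the pointer at (195,267). I'll check the photometer's pose from this closer view before descending.

```bash
python3 - <<'E'
from h import *
c=optics.calibration('wrist')
R=np.array([[np.cos(YAW),-np.sin(YAW)],[np.sin(YAW),np.cos(YAW)]])
im=cv2.imread('pics/w2.png');H,S,V=cv2.split(cv2.cvtColor(im,cv2.COLOR_BGR2HSV))
m=np.zeros(V.shape,np.uint8);m[195:290,160:270]=(V[195:290,160:270]<50)
n,l,st,ce=cv2.connectedComponentsWithStats(m);i=1+st[1:,4].argmax()
cn=max(cv2.findContours((l==i).astype(np.uint8),0,2)[0],key=cv2.contourArea);e=cv2.fitEllipse(cv2.convexHull(cn));print(st[i],e)
for n,p,z in[('dial -30,-155',e[0],.072),('chan R back 54,-115',(300,204),.07),('chan L back 6,-115',(251,203),.07),('chanL far 6,85?',(250,9),.07),('chanR far',(306,9),.07),('case BL -110,-210',(137,290),.07),('case BR 130,-210',(376,291),.07),('fin top',(280,181),.126)]:
    print(n,(1e3*(R.T@(plane(c,p,z)[:2]-O))).round(1))
m=(V>150)&(S<60)
E
```

```text
[ 168  199   93   85 5041] ((214.22421264648438, 240.92747497558594), (83.92989349365234, 92.62452697753906), 100.87354278564453)
dial -30,-155 [ -27.6 -151.1]
chan R back 54,-115 [  55.2 -113.4]
chan L back 6,-115 [   8.5 -112.5]
chanL far 6,85? [ 8.1 53.2]
chanR far [53.4 53.3]
case BL -110,-210 [-109.7 -207.7]
case BR 130,-210 [ 137.6 -208.3]
fin top [ 31.5 -75.9]
```

```bash
sed -i 's/^G=photo/O=O+np.array([[np.cos(YAW),-np.sin(YAW)],[np.sin(YAW),np.cos(YAW)]])@[.0013,.0018]\nG=photo/' h.py
python3 -c "
from h import *
go(G(.03,-.0765,.0913),98.734)"
```

```text
t 3.37 pos [ 0.5884 -0.0957  0.2314] head 98.81 units [0.235 0.42  3.502] F [-0.5 -0.1 -0.4] w 0.0852 gf 0.0
roll units 0.015
```

```bash

python3 -m jog '[{"linear":[0.12,0.21,0.2],"roll":0},{"linear":[0.12,0.21,0.3],"roll":0},{"linear":[0,0,0.5],"roll":0},{"linear":[0,0,0.5],"roll":0},{"linear":[0,0,0.5],"roll":0},{"linear":[0,0,0.5],"roll":0},{"linear":[0,0,0.5],"roll":0},{"linear":[0,0,0.3],"roll":0},{"linear":[0,0,0.2],"roll":0},{"linear":[0,0,0],"roll":0},{"linear":[0,0,0],"roll":0}]'
python3 w.py w3
python3 -m jog '[{"linear":[0,0,0],"roll":0},{"linear":[0,0,0],"roll":0},{"linear":[0,0,0],"roll":0},{"linear":[0,0,0],"roll":0},{"linear":[0,0,0],"roll":0},{"linear":[0,0,0],"roll":0},{"linear":[0,0,0],"roll":0},{"linear":[0,0,0],"roll":0},{"linear":[0,0,0],"roll":0},{"linear":[0,0,0],"roll":0},{"linear":[0,0,0],"roll":0},{"linear":[0,0,0],"roll":0}]' -1 40
python3 -c "
from h import *
go(G(.03,.038,.0913),98.734)"
```

```text
time_s: 4.28
position: [0.6042, -0.0833, 0.091]
tool_rot: [[-0.154, 0.988, -0.0], [0.988, 0.154, 0.0], [0.0, -0.0, -1.0]]
ft_force: [-0.2, 0.8, 0.2]
grip_width: 0.0855
gripper_force: 0.0
(array([258.19119458, 270.96151478]), [242, 213, 33, 112, 3248]) [ 0.60204956 -0.07131305  0.126     ] local [ 0.03980796 -0.05849958]
[256.8000855  296.70170982] [127.20862087 433.8703184 ]
time_s: 5.33
position: [0.6042, -0.0834, 0.0914]
tool_rot: [[-0.154, 0.988, 0.0], [0.988, 0.154, -0.0], [-0.0, 0.0, -1.0]]
ft_force: [-0.1, -0.3, 2.1]
grip_width: 0.0115
gripper_force: 43.1
t 5.33 pos [ 0.6042 -0.0834  0.0914] head 98.88 units [ 2.853 -0.011  0.003] F [-0.1 -0.3  2.1] w 0.0115 gf 43.13983619213104
roll units 0.028
```

View pics/w3.png

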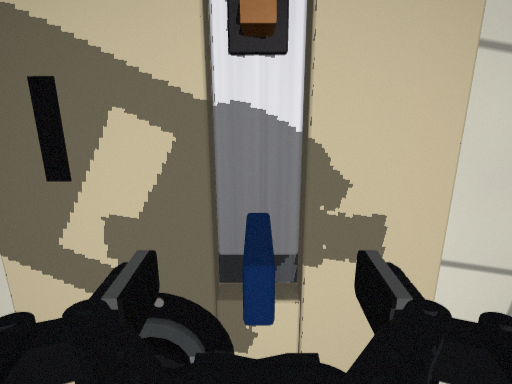

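The fin is centred between the fingers at about (258,300), and the grip is firm on its 12 mm width. Next I slide it, watching the force.

```bash

python3 -m jog '[{"linear":[0.1,0,0],"roll":0},{"linear":[0.2,0,0],"roll":0},{"linear":[0.3,0,0],"roll":0},{"linear":[0.3,0,0],"roll":0},{"linear":[0.3,0,0],"roll":0},{"linear":[0.3,0,0],"roll":0},{"linear":[0.3,0,0],"roll":0},{"linear":[0.2,0,0],"roll":0},{"linear":[0.2,0,0],"roll":0},{"linear":[0.2,0,0],"roll":0},{"linear":[0.1,0,0],"roll":0},{"linear":[0,0,0],"roll":0}]'
python3 -c "
from h import *
go(G(.03,.038,.0913),98.734)"
```

```text
time_s: 6.33
position: [0.5885, 0.0167, 0.0914]
tool_rot: [[-0.155, 0.988, -0.0], [0.988, 0.155, 0.001], [0.001, 0.0, -1.0]]
ft_force: [0.0, 4.6, 5.1]
grip_width: 0.0114
gripper_force: 43.7
t 6.33 pos [0.5885 0.0167 0.0914] head 98.91 units [ 0.319 -0.009  0.003] F [0.  4.6 5.1] w 0.0114 gf 43.7060809135437
roll units 0.035
```

```bash

python3 -m jog '[{"linear":[0.06,0,0],"roll":0},{"linear":[0.06,0,0],"roll":0},{"linear":[0.06,0,0],"roll":0},{"linear":[0.06,0,0],"roll":0},{"linear":[0,0,0],"roll":0},{"linear":[0,0,0],"roll":0}]'
python3 -m jog '[{"linear":[0.04,0,0],"roll":0},{"linear":[0.04,0,0],"roll":0},{"linear":[0,0,0],"roll":0},{"linear":[0,0,0],"roll":0}]'
python3 -c "
from h import *
go(G(.03,.038,.0913),98.734)"
```

```text
time_s: 6.83
position: [0.5872, 0.0251, 0.0914]
tool_rot: [[-0.154, 0.988, 0.0], [0.988, 0.154, 0.0], [0.0, 0.0, -1.0]]
ft_force: [0.7, -1.4, 5.6]
grip_width: 0.0112
gripper_force: 43.7
time_s: 7.17
position: [0.5868, 0.0282, 0.0915]
tool_rot: [[-0.154, 0.988, 0.0], [0.988, 0.154, 0.0], [0.0, 0.0, -1.0]]
ft_force: [-0.4, -2.2, 6.1]
grip_width: 0.0113
gripper_force: 43.7
t 7.17 pos [0.5868 0.0282 0.0915] head 98.87 units [ 0.03  -0.012  0.004] F [-0.4 -2.2  6.1] w 0.0113 gf 43.69066894054413
roll units 0.026
```

```bash

for i in 1 2; do python3 -m jog '[{"linear":[0.025,0,0],"roll":0},{"linear":[0.025,0,0],"roll":0},{"linear":[0,0,0],"roll":0}]' | grep -E "pos|force"; done
```

```text
position: [0.5869, 0.0285, 0.0916]
ft_force: [1.2, -10.9, 4.0]
gripper_force: 43.6
position: [0.587, 0.0287, 0.0921]
ft_force: [0.8, -19.6, 6.5]
gripper_force: 43.9
```

The carriage is against the stop: the resistance rose to 20 N with no further travel. I'll ease off a little, release and lift.

```bash

python3 -m jog '[{"linear":[-0.02,0,0],"roll":0},{"linear":[-0.02,0,0],"roll":0},{"linear":[0,0,0],"roll":0},{"linear":[0,0,0],"roll":0}]' | grep -E "pos|force"
python3 -m jog '[{"linear":[0,0,0],"roll":0},{"linear":[0,0,0],"roll":0},{"linear":[0,0,0],"roll":0},{"linear":[0,0,0],"roll":0},{"linear":[0,0,0],"roll":0},{"linear":[0,0,0],"roll":0},{"linear":[0,0,0],"roll":0},{"linear":[0,0,0],"roll":0}]' 1
python3 -m jog '[{"linear":[0,0,-0.2],"roll":0},{"linear":[0,0,-0.4],"roll":0},{"linear":[0,0,-0.5],"roll":0},{"linear":[-0.2,0,-0.5],"roll":0},{"linear":[-0.5,0,-0.4],"roll":0},{"linear":[-0.5,0,0],"roll":0},{"linear":[-0.4,0,0],"roll":0},{"linear":[0,0,0],"roll":0},{"linear":[0,0,0],"roll":0}]' | grep -E "time|pos|force"
python3 w.py w4
python3 -c "
from h import *
c=optics.calibration('wrist')
for y in(.025,.051):print(proj(c,G(.03,y,.126)))
print('mouth',proj(c,G(.054,.085,.07)), proj(c,G(-.11,.085,.07)))"
```

```text
position: [0.5869, 0.0285, 0.0916]
ft_force: [0.6, -11.1, 5.0]
gripper_force: 43.6
time_s: 8.67
position: [0.5863, 0.0306, 0.0913]
tool_rot: [[-0.154, 0.988, -0.0], [0.988, 0.154, 0.0], [0.0, -0.0, -1.0]]
ft_force: [-0.3, -0.3, -0.2]
grip_width: 0.086
gripper_force: 0.0
time_s: 9.42
position: [0.5961, -0.0331, 0.1717]
ft_force: [0.4, -0.3, 0.4]
gripper_force: 0.0
(array([256.95065458, 111.40684794]), [246, 88, 22, 48, 993]) [0.58577868 0.02927564 0.126     ] local [0.02353708 0.04208911]
[257.07091003 291.70685224] [175.52562809 378.85093956]
[257.63622848 136.82482127]
[257.82895538  87.81520712]
mouth [293.87596983  34.98652831] [46.56848458 34.19306822]
```

View pics/w4.png

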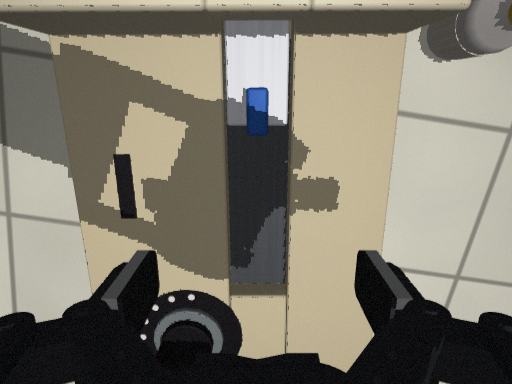

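The fin's top spans rows 88 to 136, against a prediction of 88 to 137 for home, so the carriage is fully in. Next is the knob: roll 90° first.

```bash

python3 -m jog '[{"linear":[0,0,0],"roll":1},{"linear":[0,0,0],"roll":1},{"linear":[0,0,0],"roll":1},{"linear":[0,0,0],"roll":1},{"linear":[0,0,0],"roll":1},{"linear":[0,0,0],"roll":1},{"linear":[0,0,0],"roll":1},{"linear":[0,0,0],"roll":1},{"linear":[0,0,0],"roll":1},{"linear":[0,0,0],"roll":1},{"linear":[0,0,0],"roll":1},{"linear":[0,0,0],"roll":1}]' | head -1
python3 -m jog '[{"linear":[0,0,0],"roll":1},{"linear":[0,0,0],"roll":1},{"linear":[0,0,0],"roll":1},{"linear":[0,0,0],"roll":1},{"linear":[0,0,0],"roll":1},{"linear":[0,0,0],"roll":1},{"linear":[0,0,0],"roll":0},{"linear":[0,0,0],"roll":0}]' | head -1
python3 -c "
from h import *
go(G(-.0295,-.154,.0833),8.734);print(env.observe()['q'])"
```

```text
time_s: 10.47
time_s: 11.13
t 11.13 pos [ 0.5961 -0.0319  0.1714] head 9.08 units [-1.52   3.242  2.203] F [ 0.3  0.9 -0.4] w 0.0851 gf 0.0
roll units 0.069
[-1.44170511e+01  2.91581293e+01  7.22244972e+01  8.22239807e-03
  7.86251198e+01  6.65017574e+01]
```

```bash

python3 -m jog '[{"linear":[-0.12,0.24,0],"roll":0},{"linear":[-0.2,0.5,0],"roll":0},{"linear":[-0.25,0.5,0],"roll":0},{"linear":[-0.25,0.5,0],"roll":0},{"linear":[-0.25,0.5,0],"roll":0},{"linear":[-0.25,0.5,0],"roll":0},{"linear":[-0.2,0.5,0],"roll":0.07},{"linear":[0,0,0],"roll":0},{"linear":[0,0,0],"roll":0},{"linear":[0,0,0],"roll":0}]' | head -1
python3 w.py w5
python3 -c "
from h import *
go(G(-.0295,-.154,.0833),8.734)
c=optics.calibration('wrist')
print('bar top',[proj(c,G(x,y,.116)).round().tolist() for x,y in((-.051,-.162),(-.051,-.148),(-.009,-.162),(-.009,-.148))])
print('dial', [proj(c,G(-.03+.022*np.cos(a),-.155+.022*np.sin(a),.084)).round().tolist() for a in (0,1.57,3.14,4.71)])"
```

```text
time_s: 11.97
(array([491.70588235,  10.84954751]), [464, 0, 48, 30, 884]) [ 0.68335082 -0.26960646  0.126     ] local [ 0.12110922 -0.25679299]
[109.98893728 115.28611813] [257.77456888 212.20867997]
t 12.02 pos [ 0.5561 -0.1696  0.1714] head 8.6 units [ 9.000e-03 -2.000e-03  2.202e+00] F [0.1 0.8 0.5] w 0.0856 gf 0.0
roll units -0.026
bar top [[269.0, 243.0], [247.0, 243.0], [270.0, 180.0], [247.0, 180.0]]
dial [[258.0, 167.0], [227.0, 197.0], [258.0, 226.0], [289.0, 197.0]]
```

View pics/w5.png

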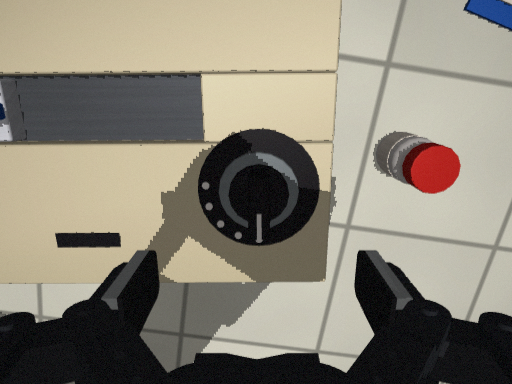

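The pointer is at (259,228) and the bar is centred at x≈259, as predicted. The dots for stops 1–4 lie clockwise at (238,236), (221,224), (209,206) and (206,186). Descend and grip.

```bash

python3 -m jog '[{"linear":[0,0,0.2],"roll":0},{"linear":[0,0,0.4],"roll":0},{"linear":[0,0,0.4],"roll":0},{"linear":[0,0,0.4],"roll":0},{"linear":[0,0,0.4],"roll":0},{"linear":[0,0,0.2],"roll":0},{"linear":[0,0,0.2],"roll":0},{"linear":[0,0,0],"roll":0},{"linear":[0,0,0],"roll":0}]' | grep -E "pos|ft"
python3 -m jog '[{"linear":[0,0,0],"roll":0},{"linear":[0,0,0],"roll":0},{"linear":[0,0,0],"roll":0},{"linear":[0,0,0],"roll":0},{"linear":[0,0,0],"roll":0},{"linear":[0,0,0],"roll":0},{"linear":[0,0,0],"roll":0},{"linear":[0,0,0],"roll":0},{"linear":[0,0,0],"roll":0},{"linear":[0,0,0],"roll":0},{"linear":[0,0,0],"roll":0},{"linear":[0,0,0],"roll":0}]' -1 60
python3 -c "
from h import *
go(G(-.03,-.155,.0833),8.734);print(env.observe()['wrist_torque'])"
```

```text
position: [0.5563, -0.17, 0.0834]
ft_force: [-0.2, -0.3, -0.3]
time_s: 13.77
position: [0.5567, -0.1711, 0.0845]
tool_rot: [[0.989, 0.148, 0.002], [0.148, -0.989, -0.002], [0.002, 0.002, -1.0]]
ft_force: [-1.4, -2.7, 6.1]
grip_width: 0.0131
gripper_force: 60.3
t 13.77 pos [ 0.5567 -0.1711  0.0845] head 8.52 units [-0.013 -0.015  0.031] F [-1.4 -2.7  6.1] w 0.0131 gf 60.338781089521945
roll units -0.042
[-0.30011909  0.13300346  0.10677119]
```

```bash
cat > t.py <<'E'
from h import *
s=env.observe();R=s['tool_rot'];print('t %.2f turned %.2f tz %.3f F %s w %.4f gf %.0f'%(s['time_s'],8.52-np.degrees(np.arctan2(R[1,0],R[0,0])),s['wrist_torque'][2],np.round(s['ft_force'],1),s['grip_width'],s['gripper_force']))
E
for i in 1 2 3 4 5 6 7 8 9 10 11 12; do python3 -m jog '[{"linear":[0,0,0],"roll":0.4},{"linear":[0,0,0],"roll":0.4},{"linear":[0,0,0],"roll":0}]' >/dev/null; python3 t.py; done
```

```text
t 14.02 turned 4.09 tz 0.165 F [-1.2 -2.3  6.1] w 0.0132 gf 60
t 14.27 turned 8.09 tz 0.124 F [-1.1 -1.5  6.3] w 0.0132 gf 60
t 14.52 turned 12.10 tz 0.091 F [ 0.3 -1.9  6.5] w 0.0130 gf 60
t 14.77 turned 16.10 tz -0.010 F [-0.3 -0.9  7.1] w 0.0133 gf 60
t 15.02 turned 20.10 tz 0.103 F [-0.2  0.2  7.4] w 0.0133 gf 60
t 15.27 turned 24.09 tz 0.097 F [-1.2 -0.3  6.3] w 0.0132 gf 60
t 15.52 turned 28.09 tz 0.152 F [0.6 0.9 5.6] w 0.0133 gf 60
t 15.77 turned 32.09 tz 0.152 F [0.8 1.5 6.2] w 0.0129 gf 60
t 16.02 turned 36.09 tz 0.090 F [1.  0.9 7.4] w 0.0129 gf 60
t 16.27 turned 40.10 tz 0.069 F [-0.1  2.   5.8] w 0.0134 gf 60
t 16.52 turned 44.09 tz 0.083 F [0.7 1.4 6.2] w 0.0131 gf 60
t 16.77 turned 48.09 tz 0.119 F [0.9 2.4 6.4] w 0.0134 gf 60
```

```bash

for i in 1 2 3 4 5 6; do python3 -m jog '[{"linear":[0,0,0],"roll":0.4},{"linear":[0,0,0],"roll":0.4},{"linear":[0,0,0],"roll":0}]' >/dev/null; python3 t.py; done
python3 w.py w6; python3 -c "
import cv2;cv2.imwrite('pics/w6c.png',cv2.resize(cv2.imread('pics/w6.png'),(768,576)))
from rig import env;print(env.observe()['q'])"
```

```text
t 17.02 turned 52.08 tz 0.155 F [1.8 2.4 5.8] w 0.0129 gf 60
t 17.27 turned 56.08 tz 0.163 F [2.3 3.1 5.3] w 0.0132 gf 60
t 17.52 turned 60.08 tz 0.171 F [3.1 3.9 5.7] w 0.0134 gf 60
t 17.77 turned 64.09 tz 0.040 F [3.  3.5 5.8] w 0.0134 gf 60
t 18.02 turned 68.09 tz 0.055 F [2.8 3.4 5.6] w 0.0129 gf 60
t 18.27 turned 72.08 tz 0.161 F [4.4 4.5 5. ] w 0.0133 gf 60
[ 53.52571308 433.74295033] [257.94893011 292.52351262]
[-2.86180674e+01  3.30129270e+01  8.13315870e+01  1.13576217e-01
  6.54444346e+01  1.24815643e+02]
```

View pics/w6c.png

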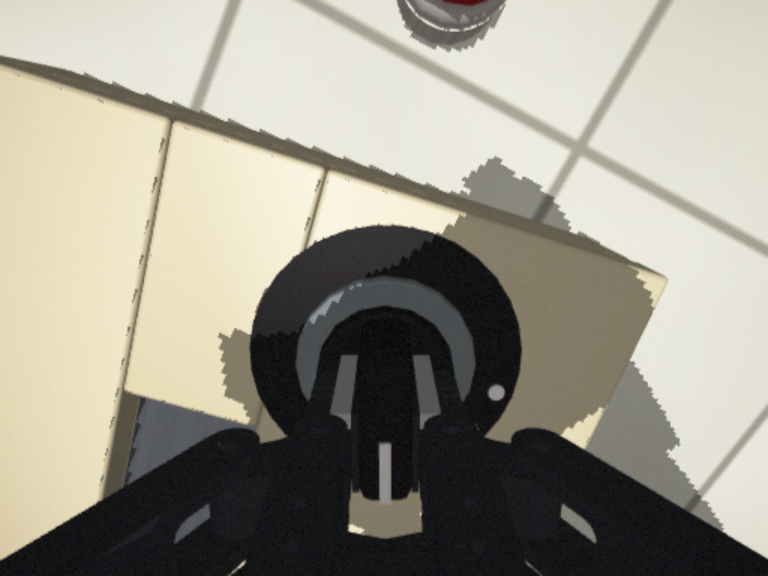

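The bar is held straight between the pads, with the pointer at (386,472) in the 1.5x picture. The rest dot shows at (497,392). As a check, I'll compute that dot's bearing against the tool's heading.

```bash
python3 - <<'E'
from h import *
c=optics.calibration('wrist');s=env.observe()
def th(p,z,ctr=None):
    w=plane(c,np.array(p)/1.5,z)[:2];v=w-ctr;return np.degrees(np.arctan2(v[1],v[0])),np.linalg.norm(v)
im=cv2.imread('pics/w6.png');g=cv2.cvtColor(im,cv2.COLOR_BGR2GRAY)
for ctr in (s['position'][:2],G(-.03,-.155,0)[:2]):
  print('ctr',ctr)
  for z in(.071,.076):print('rest dot (expect 188.7)',th((497,392),z,ctr))
  for p in((386,500),(386,445)):print('pointer (expect 116.7)',th(p,.116,ctr))
print('dial right',[plane(c,np.array(p)/1.5,.072)[:2].round(4).tolist() for p in((521,350),(250,350),(386,225))])
E
python3 -m jog '[{"linear":[0,0,0],"roll":0},{"linear":[0,0,0],"roll":0},{"linear":[0,0,0],"roll":0}]' >/dev/null; python3 t.py
```

```text
ctr [ 0.55750191 -0.16980663]
rest dot (expect 188.7) (np.float64(-168.99359792349685), np.float64(0.040912458489823195))
rest dot (expect 188.7) (np.float64(-165.673751743617), np.float64(0.03908122697339297))
pointer (expect 116.7) (np.float64(120.78963483339376), np.float64(0.01838886249518238))
pointer (expect 116.7) (np.float64(154.3257331620812), np.float64(0.0021916787372867432))
ctr [ 0.55612582 -0.17057151]
rest dot (expect 188.7) (np.float64(-169.7030585882101), np.float64(0.039418677485323406))
rest dot (expect 188.7) (np.float64(-166.28482528417828), np.float64(0.03756080719906111))
pointer (expect 116.7) (np.float64(115.885800410971), np.float64(0.018408914557982013))
pointer (expect 116.7) (np.float64(109.26508434001099), np.float64(0.0018161296368771841))
dial right [[0.5185, -0.195], [0.5991, -0.1546], [0.5773, -0.2123]]
t 18.57 turned 71.97 tz 0.162 F [2.9 3.9 5.3] w 0.0132 gf 60
```

```bash
python3 -c "
from rig import env
print(env.close_job())"
```

```text
the job is handed in; nothing more can be done
None
```

The carriage is home against the end stop (resistance rose to 20 N), and the job was handed in at about 18.6 s with the knob still gripped at the third stop (turned 72°). I didn't re-check the bottles at the end, but no move went near them; the judge's verdict wasn't shown.

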